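# Load the fume filter and snap its hook-in lid shut

### The job

Put the filter cassette into the fume filter housing, its cut corner over the key block in the corner of the well, so that it lies flat on the bottom. Then tilt the lid to hook its lip under the housing's ledge, rest its other end on the roller catch and let go of it; finally push that end down until it snaps under the roller and the lid lies flat and shut. Leave the other things on the bench where they are.

Things in the scene. Friction and masses are not known exactly. Their poses are not given: they have to be found in the camera images.
- housing: Grey steel fume filter housing, fixed, 158 x 112 mm, walls' tops at z 66 mm. Origin: centre of the well at bench height; +x to the ledge end, z up. Open well x -65..65, y -48..48, floor z 6. Key block in its +x +y corner: x 41..65, y 24..48, top z 30. Walls 8 mm thick, the +x wall 20 mm (x 65..85). Hose spigot behind to x 119.
- ledge_slot (a point): Centre of the mouth of the slot under the ledge (housing x 67, y 0, z 73 mm). The ledge covers the +x wall from x 67 to 91, underside z 80, top z 87. Slot: 14 mm high (z 66..80), 78 mm wide (y -39..39, closed by cheeks at both ends), 18 mm deep (x 67..85, closed by a back plate).
- roller_catch (a joint): Sprung roller catch at the housing's -x end; 0 = rest, to 0.010 m pushed outward (-x).
- roller_centre (a point): Centre of the catch's roller (housing x -79, y 0, z 83 mm): diameter 26, 36 long along y, on a bracket 60 wide reaching to x -96. Spring 9 N at rest plus 400 N/m; slippery. A hooked lid rests on its inner upper flank, tilted about 0.17 rad, and does not pass by its own weight; pressed with about 5 to 15 N at lid_press it snaps under. Moves with the catch.
- lid: Grey steel lid, right way up on the bench, 0.2 kg. Origin: centre of its underside at skirt height; +x to its lip. Plate x -71..60, y -55..55, z 8..13 mm. Two skirts below: x -55..40, outer faces y +-42, z 0..8, drop into the well. Black grip bar across the top: x -6..6, y -35..35, z 13..35. Shut: origin at housing x 0, y 0, z 58, axes alike.
- lid_lip (a point): Middle of the lower edge of the end of the lid's lip (lid x 82, y 0, z 8 mm). The lip is a flat tongue continuing the plate: x 60..82, y -33..33, 5 mm thick. Hooked, this point lies 3 to 18 mm beyond ledge_slot in housing x.
- lid_press (a point): Point on top of the lid's plate between grip bar and the end opposite the lip (lid x -42, y 0, z 13 mm): press down here.
- cassette: Black filter cassette with pale pleats on top, 0.25 kg. Origin: centre of its underside. Body x -57..57, y -42..42, 30 mm high. Grip bar on top along x: x -35..35, y -6..6, z 30..51 mm. Home: origin at housing x 0, y 0, z 6 mm, same x direction as the housing, clearance 8 mm in x, 6 in y; turned half round it does not go in.
- cassette_notch (a point): Centre of the 24 x 24 mm square cut-out through the cassette's +x +y corner, at its top face (cassette x 45, y 30, z 30 mm).
- tape: Bystander: roll of masking tape, 104 mm across, 25 mm high; origin at the centre of its underside.
- scraper: Bystander: scraper with wooden handle, 150 x 45 x 13 mm, lying flat; origin at the centre of its underside.
- gouge: Bystander: lino gouge with mushroom handle, 108 x 25 x 19 mm; origin at the centre of its underside.
- marker_pen: Bystander: marker pen, 135 mm long, 17 mm thick, lying nearest the robot; origin at the centre of its underside.
- tin: Bystander: ink tin, 70 mm across, 63 mm high, standing; origin at the centre of its underside.
Not all that is in view belongs to the job. Leave any blue look-alike of the cassette alone.

How it is judged:
On the way, in this order (a step that is already met when the one before it is completed fails the run):
1. the cassette lies flat on the bottom of the well, cut corner over the key, and is released (z of cassette in the frame of housing below 0.01 m and horizontal distance between cassette and housing below 0.013 m and angle between cassette's own z axis and vertical below 0.06 rad and contact force between the fingers and cassette below 0.1 N), for 0.2 s.
2. the lid's lip is under the ledge, its other end rests up on the roller catch, and the lid is let go (x of lid_lip in the frame of housing above 0.07 m and z of lid_lip in the frame of housing between 0.06 and 0.076 m and angle between lid's own z axis and vertical between 0.07 and 0.35 rad and contact force between the fingers and lid below 0.1 N), for 0.2 s.
At the end, for the whole second after the job is handed in: Cassette flat on the well's floor (within 4 mm in height, 13 mm of centre). Lid at rest and shut: lip 3 mm or more under the ledge, tilt under 0.03 rad, within 4 mm of its shut height and 15 mm of its shut place, roller within 3 mm of rest (z of cassette in the frame of housing below 0.01 m and horizontal distance between cassette and housing below 0.013 m and x of lid_lip in the frame of housing above 0.07 m and z of lid_lip in the frame of housing below 0.07 m and z of lid in the frame of housing between 0.054 and 0.062 m and angle between lid's own z axis and vertical below 0.03 rad and horizontal distance between lid and housing below 0.015 m and value of joint roller_catch below 0.003 m and linear speed of lid below 0.02 m/s); the robot touches nothing.
It fails at once if another thing on the bench is moved by more than 30 mm (distance of any of tape, scraper, gouge, marker_pen, tin from where it was at the start of the episode above 0.03 m).
It also fails if it takes over 61 s, if anything falls off the work surface, if the arm or the gripper's body presses on something with over 40 N, if the wrist force passes 120 N, or if a joint passes its speed limit or range.

### The arm

A 6-joint arm with a two-finger parallel gripper is mounted at the origin on a cart in front of the work surface, level with it; the furniture and walls round the work are solid. World frame = base frame: x ahead of the robot, y to its left, z up, the work surface at z = 0. Lengths are in m, angles in rad, forces in N, time in s.
With the tool pointing down it reaches from about 0.275 to 0.875 m from the base axis. Payload 12.5 kg.
Tool frame: the origin (TCP) lies at the very end of the fingers, on their centre line; the grasp point (between the pads) lies 19 mm behind it; x points along the fingers, y is the direction in which the jaws open and shut, and the axes are right-handed (so a half turn about x gives the same grasp; the last joint's range is limited). The gripper opens to 85 mm and grips with 20 to 120 N. Pads are 22 mm wide; open, the fingers measure 114 mm over their backs; the gripper's body (76 mm by 85 mm) begins 54 mm behind the grasp point. The pads swing forward as they close: fully open they stand 13 mm farther back than shut.
Start: joints at [1.205, 0.351, 1.652, -0, 1.139, -0.085], TCP at [0.152, 0.528, 0.231] pointing down, gripper open.
Joint ranges: [-2.75, 2.75], [-0.79, 2.1], [0.01, 2.65], [-1.57, 4.71], [0.07, 3.14], [-2.87, 2.87]. Speed limits (rad/s): [2.22, 2.22, 2.79, 3.14, 3.14, 3.14].

### API

Orientations are given as a 3x3 rotation matrix whose columns are the frame's x, y, z axes.
In Python, from bench import manip gives the robot as it stands. Calls block until the motion is done:
- manip.move_ptp(position, orientation): joint-space move of the TCP to a pose.
- manip.move_l(position, attitude=None, max_speed=0.15): straight line of the TCP; attitude=None keeps the orientation; max_speed is the mean speed in m/s.
- manip.move_j(angles): joint-space move.
- manip.set_gripper(opening, effort=None): opening from 0.0 (shut) to 1.0 (fully open); effort is the grip in N (None keeps the last); returns when the fingers have stopped.
- manip.dwell(seconds).
- manip.inverse_kinematics(position, orientation): joint angles nearest the present ones, or None.
- manip.grab_frame(name): name is "scene" or "top" or "wrist"; returns (picture, depth): 420x560x3 uint8, red, green, blue; 420x560 float32, m along the optical axis (not along the pixel's ray), 0 where there is no reading.
- manip.get_calibration(name): a dict with "camera_matrix" (3x3 intrinsics, pixels), "R" (3x3) and "t" (3): a world point X has camera coordinates R X + t. Camera axes: x right, y down, z forward; pixel columns grow to the right and rows downward; lengths in m; the calibration is good to about 2 mm. A picture is of the moment at which its call begins: read the wrist's pose just before it. get_calibration takes no time and is no camera call; for the wrist camera it gives the pose at the moment of the call.
A pose or a line that the arm cannot do raises manip.Unreachable and nothing moves.
- manip.sign_off(): hands the job in, once; it reports no verdict.
Trained networks look in the newest picture that a camera, given by its name, has taken for a name from the list of things; names that differ only in an ending like _2 or _b are one class to them, and where a whole thing is asked for, a point or a joint stands for the part that bears it (a point fixed in the world has none). Each returns a list of dicts, best first, with "confidence" (0 to 1); they miss things now and then, are a little off and sometimes report something else, mostly with a low value. They report only what shows in the picture. A call takes as long as a camera call. They do not tell look-alikes from the thing itself.
- manip.look_for(camera, name): "at" ([x, y, z] in m, in world coordinates, good to about 4 mm: the middle of the surface that is visible of it).
Readings, each from a call of its own:
- manip.current_time(): time.
- manip.current_qpos(): joint angles.
- manip.current_joint_vel(): joint speeds.
- manip.current_joint_torque(): joint torques, N m.
- manip.current_ee_pos(): TCP position.
- manip.current_tcp_rot(): TCP orientation.
- manip.current_force(): force on the tool from outside, world axes, zero at the start.
- manip.current_ft_torque(): the same for the moment, N m.
- manip.current_grip_width(): opening from 0.0 (shut) to 1.0 (fully open).
Only numpy, scipy, OpenCV 4.12 (cv2) and the standard library are available. Lean on these libraries where they do the work, as an engineer would, in place of code of your own. Each camera call takes 0.05 s, during which the arm holds its last target. There are 200 camera calls.

## Working session

There is one attempt and no reset: what is moved stays moved. The work goes in short steps, each a Python script; the robot and the scene stay as the last script left them, time stands still between calls to the robot, and variables do not carry over. Pictures are saved under pics/ and viewed, about 8 in all and at most 12, crops included, and the job is handed in when it is done.

```bash
ls; mkdir -p pics
cat > h.py <<'E'
import numpy as np, cv2
from bench import manip as m
def cloud(cam):
    c=m.get_calibration(cam); im,d=m.grab_frame(cam)
    K=np.array(c["camera_matrix"]);R=np.array(c["R"]);t=np.array(c["t"])
    v,u=np.indices(d.shape)
    P=np.stack([(u-K[0,2])/K[0,0]*d,(v-K[1,2])/K[1,1]*d,d],-1)
    W=(P-t)@R
    W[d<=0]=np.nan
    return im,W,(K,R,t)
def save(n,im): cv2.imwrite('pics/'+n,im[:,:,::-1])
E
python3 - <<'E'
from h import *
for c in("top","scene"):
    im,W,_=cloud(c); save(c+"0.png",im); np.savez(c+"0.npz",im=im,W=W)
    for n in("housing","cassette","cassette_notch","lid","lid_lip","lid_press","roller_centre","tape","scraper","gouge","marker_pen","tin"):
        print(c,n,[(np.round(r["at"],3).tolist(),round(r["confidence"],2)) for r in m.look_for(c,n)][:3])
print(m.current_time())
E
```

```text
pics
top housing [([0.605, 0.018, 0.012], 0.82), ([0.504, 0.029, 0.088], 0.53)]
top cassette [([0.494, -0.265, 0.029], 0.94), ([0.474, -0.627, 0.028], 0.6)]
top cassette_notch [([0.471, -0.629, 0.029], 0.71), ([0.498, -0.272, 0.031], 0.61)]
top lid [([0.483, 0.275, 0.016], 0.96)]
top lid_lip [([0.482, 0.277, 0.01], 0.84)]
top lid_press [([0.48, 0.283, 0.007], 0.75)]
top roller_centre [([0.506, 0.028, 0.09], 0.54)]
top tape [([0.447, -0.464, 0.028], 0.82), ([0.5, 0.441, 0.062], 0.5)]
top scraper [([0.681, -0.219, 0.013], 0.69), ([0.401, -0.001, 0.016], 0.62), ([0.6, 0.023, 0.011], 0.45)]
top gouge [([0.662, 0.245, 0.01], 0.59)]
top marker_pen [([0.401, 0.0, 0.014], 0.66), ([0.497, -0.266, 0.029], 0.28)]
top tin [([0.498, 0.441, 0.063], 0.93)]
scene housing [([0.609, 0.016, 0.044], 0.81), ([0.446, -0.468, 0.024], 0.61)]
scene cassette [([0.487, -0.284, 0.031], 0.83), ([0.456, -0.634, 0.032], 0.63)]
scene cassette_notch [([0.484, -0.285, 0.029], 0.76), ([0.458, -0.641, 0.029], 0.57)]
scene lid [([0.474, 0.273, 0.012], 0.58)]
scene lid_lip [([0.478, 0.268, 0.007], 0.82), ([0.66, 0.231, 0.012], 0.54), ([0.398, -0.002, 0.015], 0.49)]
scene lid_press [([0.476, 0.274, 0.014], 0.87)]
scene roller_centre [([0.605, 0.017, 0.048], 0.53), ([0.5, 0.022, 0.091], 0.42)]
scene tape [([0.449, -0.469, 0.026], 0.87)]
scene scraper [([0.678, -0.24, 0.011], 0.49)]
scene gouge [([0.679, -0.239, 0.012], 0.29)]
scene marker_pen []
scene tin [([0.492, 0.435, 0.05], 0.54)]
1.3
```

View pics/top0.png

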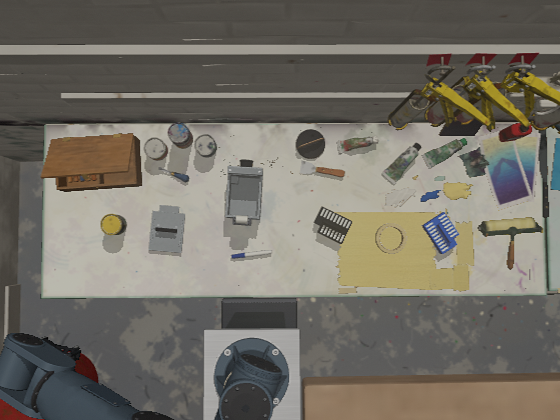

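View pics/scene0.png

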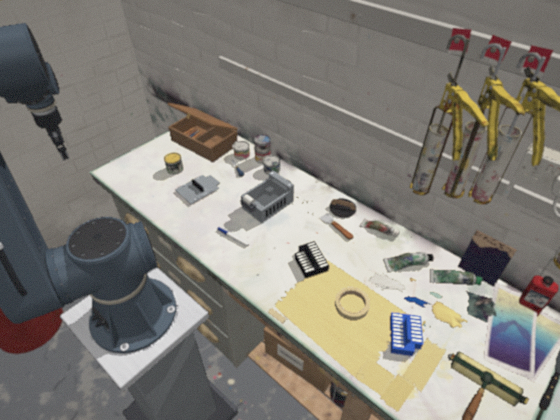

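The black cassette at top px (333,225) and the blue look-alike at (441,232) could be confused. I choose the black one. The housing (243,190) has its ledge and spigot facing away from the robot, and the lid (167,230) has its lip facing away too. Next is a close look with the wrist camera.

Run:
```python
from h import *
c=m.get_calibration("wrist");R=np.array(c["R"]);t=np.array(c["t"]);T=m.current_tcp_rot();p=m.current_ee_pos()
C=-R.T@t
print("cam in tool",np.round(np.array(T).T@(C-p),3));print("axes in tool\n",np.round(np.array(T).T@R.T,3));print(np.array(c["camera_matrix"]));print(np.round(T,3))
# tool down, jaws along y (half-turn choices)
T0=np.array([[0,0,1.],[0,1,0],[-1,0,0]])
T1=np.array([[0,0,-1.],[0,-1,0],[-1,0,0]])
for T in(T0,T1):
  for q in([.5,-.27,.3],[.58,.02,.35],[.48,.27,.3],[.5,.02,.12]): 
    j=m.inverse_kinematics(q,T);print(q,None if j is None else np.round(j,2))
```

```text
cam in tool [-0.143  0.001 -0.076]
axes in tool
 [[-0.001 -0.295  0.956]
 [ 1.    -0.     0.001]
 [-0.     0.956  0.295]]
[[296.22307345   0.         278.50990604]
 [  0.         296.22307345 209.22924503]
 [  0.           0.           1.        ]]
[[ 0.     0.277  0.961]
 [ 0.     0.961 -0.277]
 [-1.     0.     0.   ]]
[0.5, -0.27, 0.3] [-0.58  0.32  1.52 -0.    1.3  -2.15]
[0.58, 0.02, 0.35] [-0.05  0.32  1.41 -0.    1.42 -1.62]
[0.48, 0.27, 0.3] [ 0.43  0.29  1.56 -0.    1.29 -1.14]
[0.5, 0.02, 0.12] [-0.05  0.41  1.88 -0.    0.85 -1.62]
[0.5, -0.27, 0.3] [-0.58  0.32  1.52 -0.    1.3   0.99]
[0.58, 0.02, 0.35] [-0.05  0.32  1.41 -0.    1.42  1.53]
[0.48, 0.27, 0.3] [ 0.43  0.29  1.56 -0.    1.29  2.  ]
[0.5, 0.02, 0.12] [-0.05  0.41  1.88 -0.    0.85  1.52]
```

Run:
```python
from h import *
T0=np.array([[0,0,1.],[0,1,0],[-1,0,0]])
for n,q in(("lid",[.47,.275,.2]),("hous",[.56,.02,.29]),("cas",[.48,-.265,.2])):
    m.move_ptp(q,T0); im,W,cal=cloud("wrist"); save(n+"1.png",im); np.savez(n+"1.npz",im=im,W=W)
    for k in(["lid","lid_lip","lid_press"] if n=="lid" else ["ledge_slot","roller_centre"] if n=="hous" else ["cassette","cassette_notch"]):
        print(k,[(np.round(r["at"],3).tolist(),round(r["confidence"],2)) for r in m.look_for("wrist",k)][:3])
print(m.current_time())
a=[cv2.imread(f'pics/{n}1.png') for n in("lid","hous","cas")]
a=[cv2.resize(x,(400,300)) for x in a]; a.append(a[0]*0)
cv2.imwrite('pics/m1.png',np.vstack([np.hstack(a[:2]),np.hstack(a[2:])]))
```

```text
lid []
lid_lip [([0.475, 0.281, 0.012], 0.72)]
lid_press [([0.478, 0.281, 0.015], 0.64)]
ledge_slot [([0.602, 0.018, 0.038], 0.7)]
roller_centre [([0.511, 0.031, 0.091], 0.77), ([0.402, -0.003, 0.013], 0.57)]
cassette [([0.49, -0.577, 0.017], 0.73), ([0.493, -0.271, 0.029], 0.61), ([0.511, 0.007, 0.076], 0.29)]
cassette_notch [([0.494, -0.273, 0.027], 0.77), ([0.483, -0.578, 0.006], 0.63)]
5.5917
```

View pics/m1.png

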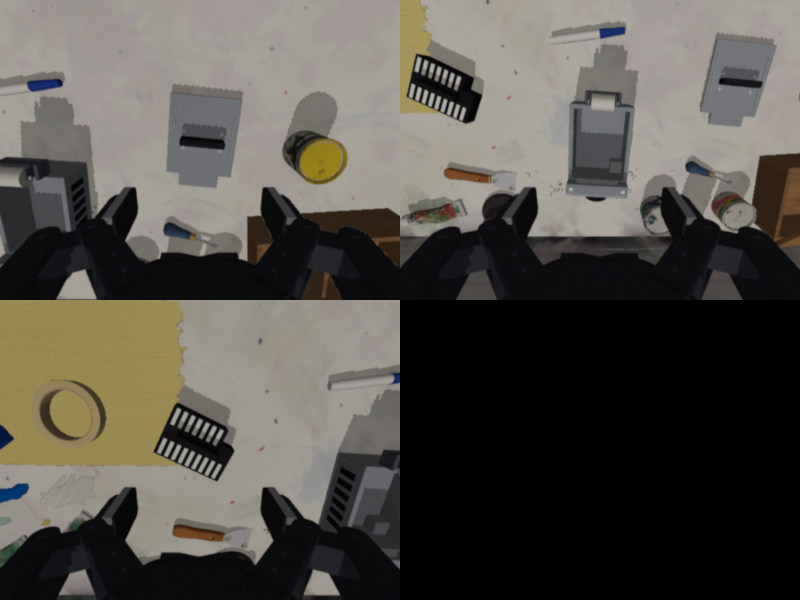

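The montage uses the wrist view, where image right is world +y and image down is world +x. In the bottom left, the black cassette at (195,440) has its notch at the upper right (230,440), so cassette +x points roughly along world +y. The housing (600,145) has its key at the lower right (617,165). The lid (203,140) has its lip pointing down, along +x. Next I fit the poses from depth.

Run:
```python
from h import *
def rect(P,n):
    r=cv2.minAreaRect((P[:,:2]*1000).astype(np.float32)); print(n,len(P),"c",np.round(r[0],1),"size",np.round(r[1],1),"ang",round(r[2],1),"zmed",round(np.median(P[:,2])*1000,1), "zpct",np.round(np.percentile(P[:,2]*1000,[5,95]),1))
def sel(W,c,rad,z0,z1):
    P=W.reshape(-1,3);P=P[np.isfinite(P).all(1)]
    P=P[(np.hypot(*(P[:,:2]-c).T)<rad)&(P[:,2]>z0)&(P[:,2]<z1)]
    # largest blob on 3mm grid
    g=((P[:,:2]-c)/.003+60).astype(int);M=np.zeros((120,120),np.uint8);M[g[:,1],g[:,0]]=1
    M=cv2.dilate(M,np.ones((3,3)));n,L,s,_=cv2.connectedComponentsWithStats(M);l=L[g[:,1],g[:,0]];k=np.bincount(l[l>0]).argmax()
    return P[l==k]
for f in("cas1","hous1"):
    W=np.load(f+".npz")["W"]
    c=np.array([.494,-.268]); rect(sel(W,c,.085,.022,.036),f+" cas top");rect(sel(W,c,.085,.042,.06),f+" cas bar")
for f in("lid1","hous1"):
    W=np.load(f+".npz")["W"];c=np.array([.478,.278])
    rect(sel(W,c,.11,.007,.018),f+" lid plate");rect(sel(W,c,.05,.026,.045),f+" lid bar")
W=np.load("hous1.npz")["W"];c=np.array([.59,.02])
rect(sel(W,c,.14,.055,.072),"walls");rect(sel(W,c,.16,.082,.10),"roller/ledge")
P=W.reshape(-1,3);P=P[np.isfinite(P).all(1)]
for n,a,b in(("ledge",.63,.74),("roller",.45,.56)):
    c=np.array([(a+b)/2,.02]);rect(sel(W,c,.07,.08,.1),n)
rect(sel(W,c:=np.array([.59,.02]),.08,.0,.015),"floor");rect(sel(W,np.array([.635,.05]),.04,.024,.035),"key")
```

```text
cas1 cas top 6246 c [ 494.9 -265.9] size [114.   84.6] ang 63.7 zmed 30.5 zpct [29. 32.]
cas1 cas bar 825 c [ 494.5 -265.8] size [69.4 12.4] ang 63.7 zmed 50.7 zpct [44.8 52.1]
hous1 cas top 4902 c [ 494.7 -265.6] size [116.1  84.3] ang 63.6 zmed 30.1 zpct [27.6 31.9]
hous1 cas bar 658 c [ 494.8 -264.8] size [70.2 12.2] ang 63.5 zmed 50.3 zpct [44. 52.]
lid1 lid plate 10652 c [486.9 281.2] size [110.1 153.5] ang 84.6 zmed 13.3 zpct [12.  14.6]
lid1 lid bar 760 c [480.9 281.5] size [69.3 12.3] ang 84.3 zmed 34.7 zpct [28.8 36.1]
hous1 lid plate 8566 c [486.8 281.3] size [111.9 153. ] ang 84.7 zmed 13.5 zpct [12. 15.]
hous1 lid bar 564 c [481.2 281. ] size [70.3 12. ] ang 84.4 zmed 35.0 zpct [30.5 36.5]
walls 2534 c [581.1  24. ] size [112.2 171.8] ang 86.5 zmed 65.9 zpct [57.9 67.5]
roller/ledge 1524 c [669.8  18.8] size [111.3  24.9] ang 86.0 zmed 87.1 zpct [84.9 88.5]
ledge 1546 c [669.8  18.8] size [111.3  24.9] ang 86.0 zmed 87.1 zpct [84.1 88.5]
roller 915 c [510.3  27. ] size [52.2 29.2] ang 86.7 zmed 93.6 zpct [80.7 96.7]
floor 5196 c [594.9  23.2] size [ 96.5 124. ] ang 86.4 zmed 6.3 zpct [4.9 8.1]
key 383 c [643.2  56.2] size [37.3 75.9] ang 43.8 zmed 30.3 zpct [25.8 33.7]
```

```bash
cat >> h.py <<'E'
T0=np.array([[0,0,1.],[0,1,0],[-1,0,0]])
def Rz(d):
    a=np.radians(d);return np.array([[np.cos(a),-np.sin(a),0],[np.sin(a),np.cos(a),0],[0,0,1]])
def Ry(a): return np.array([[np.cos(a),0,np.sin(a)],[0,1,0],[-np.sin(a),0,np.cos(a)]])
H=np.array([.591,.0239,0]);HY=-3.7
def hw(p): return H+Rz(HY)@np.array(p,float)
E
python3 - <<'E'
from h import *
C=np.array([.4946,-.2658]);Tg=Rz(63.7+180)@T0;Tp=Rz(HY+180)@T0
m.set_gripper(.6)
m.move_ptp([*C,.12],Tg)
m.move_l([*C,.034],max_speed=.1)
m.set_gripper(0,60)
print("w",m.current_grip_width(),m.current_ee_pos())
m.move_l([*C,.18],max_speed=.2)
m.move_ptp(hw([0,0,.18]),Tp)
print("w",m.current_grip_width(),m.current_force(),m.current_time())
im,W,_=cloud("scene");save("s2.png",im[130:290,180:400].repeat(3,0).repeat(3,1))
E
```

```text
w 0.12445547869436155 [ 0.49490974 -0.26600453  0.03462313]
w 0.12305770172732465 [ 0.60035892  1.00826025 -3.32382342] 11.65
```

View pics/s2.png

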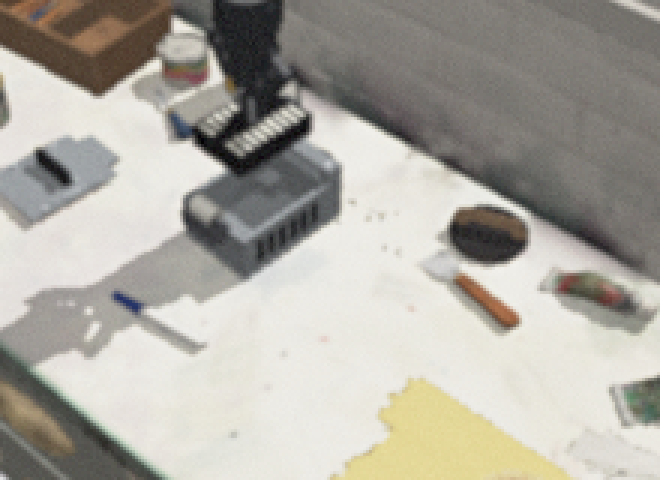

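The cassette is held level and aligned above the housing, at about (255,135) in the crop. Now I lower it.

Run:
```python
from h import *
f0=m.current_force()[2]
m.move_l(hw([0,0,.075]),max_speed=.15)
print(m.current_force())
for z in np.arange(.065,.038,-.0065).tolist()+[.0385]:
    m.move_l(hw([0,0,z]),max_speed=.08); f=m.current_force(); print(round(z,4),np.round(f,1))
    if f[2]-f0>12: break
m.set_gripper(.45)
print(m.current_ee_pos(),m.current_force())
m.move_l(hw([0,0,.16]),max_speed=.2)
m.move_ptp(hw([-.03,0,.27]),T0@np.eye(3))
im,W,_=cloud("wrist");save("h3.png",im);np.savez("h3.npz",W=W,im=im)
print(m.current_time())
P=W.reshape(-1,3);P=P[np.isfinite(P).all(1)];L=(P-H)@Rz(HY)
s=L[(abs(L[:,0])<63)&(abs(L[:,1])<.046)&(abs(L[:,0])<.063)]
for a,b in((.029,.040),(.05,.062)):
    q=s[(s[:,2]>a)&(s[:,2]<b)]; r=cv2.minAreaRect((q[:,:2]*1000).astype(np.float32)); print(len(q),r,np.median(q[:,2]))
q=s[(s[:,2]>.03)&(s[:,2]<.04)];print("plane",np.linalg.lstsq(np.c_[q[:,:2],np.ones(len(q))],q[:,2],rcond=None)[0])
cv2.imwrite('pics/h3c.png',cv2.resize(cv2.imread('pics/h3.png')[80:300,180:400],None,fx=2.5,fy=2.5))
```

```text
[-0.42871064  1.22417421 -2.46157636]
0.065 [-0.3  0.5 -2.6]
0.0585 [-0.2 -0.1 -3.3]
0.052 [ 0.3  1.  -2.4]
0.0455 [ 0.4 -0.1 -2.5]
0.039 [-0.1  0.5  5.1]
0.0385 [-2.1 -0.4 10.7]
[0.59096254 0.02388664 0.03832593] [ 0.33900041 -0.69761783 -0.25658317]
17.9667
4712 ((2.7247352600097656, 2.413005828857422), (121.02334594726562, 85.87767028808594), 0.6249935626983643) 0.036465090325376356
505 ((-0.7467727661132812, 1.4899311065673828), (69.43397521972656, 11.897329330444336), 0.09382904320955276) 0.056876550127838606
plane [-0.00851534 -0.00982762  0.03626981]
```

View pics/h3c.png

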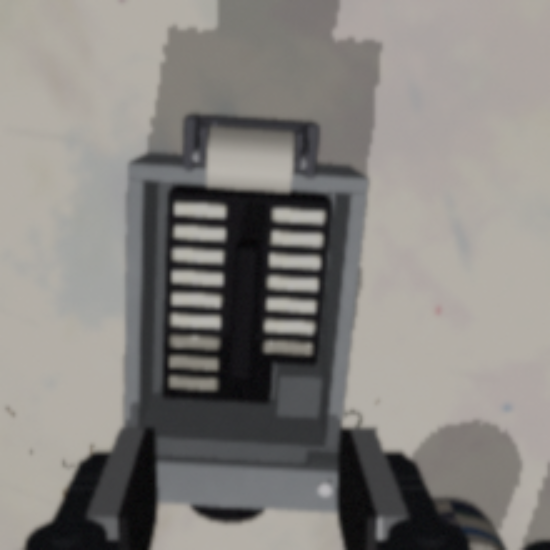

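The cassette is in flat: its top is at z 36.5 mm, the slope is below 0.01, and the notch is around the key at crop (300,390). Next is the lid.

```bash
cat >> h.py <<'E'
TG=Rz(-90)@T0
def lidpose(th,xl,zl,gz=.0165):
    R=Rz(HY)@Ry(th); o=hw([xl,0,zl])-R@np.array([.082,0,.008])
    return o+R@np.array([0,0,gz]),R@TG
E
python3 - <<'E'
from h import *
L=np.array([.481,.2813]);Tl=Rz(-5.5)@TG
for a in((.23,.058,.13),(.23,.058,.071),(.23,.081,.068),(.165,.081,.067)): print(m.inverse_kinematics(*lidpose(*a)) is not None, end=' ')
m.set_gripper(.6)
m.move_ptp([*L,.12],Tl)
m.move_l([*L,.0165],max_speed=.1)
m.set_gripper(0,80)
print("w",m.current_grip_width(),m.current_ee_pos())
m.move_l([*L,.17],max_speed=.2)
m.move_ptp(*lidpose(.23,.05,.13))
print("w",m.current_grip_width(),m.current_force())
p,R=lidpose(.23,.058,.072); m.move_l(p,R,max_speed=.12)
print(m.current_force(),m.current_time())
for c in("wrist","scene"):
    im,W,_=cloud(c);save(c+"4.png",im);np.savez(c+"4.npz",W=W,im=im)
im=cv2.imread('pics/scene4.png')[160:240,220:320];im2=cv2.imread('pics/wrist4.png')
cv2.imwrite('pics/m4.png',np.hstack([cv2.resize(im,(400,300),interpolation=2),cv2.resize(im2,(400,300))]))
E
```

```text
True True True True w 0.12107667309974969 [0.48122109 0.28144369 0.01707769]
w 0.11217777213065142 [-0.18928718 -0.11410297 -1.55625955]
[ 0.28926105  0.44002966 -2.38068967] 24.3417
```

View pics/m4.png

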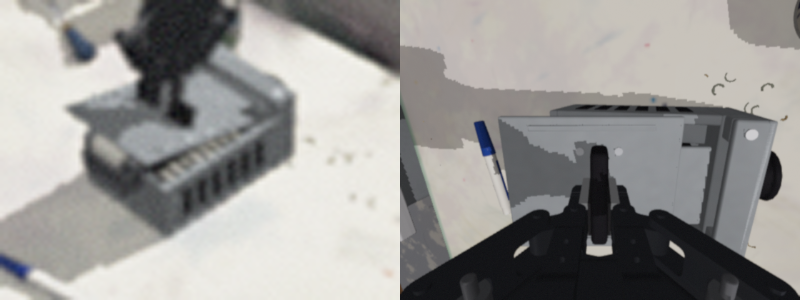

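The lid is tilted with its lip just short of the ledge (right half, lip end near x≈710 px, ledge at about 725). I check the held pose from depth, then insert it.

Run:
```python
from h import *
def lidfit(W):
    P=W.reshape(-1,3);P=P[np.isfinite(P).all(1)];L=(P-H)@Rz(HY)
    q=L[(L[:,0]>-.06)&(L[:,0]<.03)&(abs(L[:,1])<.055)&(L[:,2]>.062)&(L[:,2]<.12)]
    for _ in range(6):
        c=np.linalg.lstsq(np.c_[q[:,:2],np.ones(len(q))],q[:,2],rcond=None)[0]
        r=abs(np.c_[q[:,:2],np.ones(len(q))]@c-q[:,2]);q=q[r<max(.002,np.percentile(r,85))]
    r=np.c_[L[:,:2],np.ones(len(L))]@c-L[:,2]
    on=L[(abs(r)<.0025)&(abs(L[:,1])<.06)&(abs(L[:,0])<.12)]
    print("plane",np.round(c,4),len(q),"x range",np.percentile(on[:,0],[.3,99.7]).round(4),"y",np.percentile(on[:,1],[.3,99.7]).round(4))
    lip=on[(abs(on[:,1])<.033)&(on[:,0]>.03)]
    if len(lip): print("lip max x",lip[:,0].max().round(4),"z top there",lip[lip[:,0].argmax(),2].round(4))
lidfit(np.load("wrist4.npz")["W"])
p,R=lidpose(.23,.058,.072)
print("exp top plane z at x=0:", ((p-H)@Rz(HY)).round(4))
for x in(.064,.070,.0755,.081):
    p,R=lidpose(.23,x,.0695); m.move_l(p,R,max_speed=.06); f=m.current_force();print(x,np.round(f,1),end=' ')
    if np.linalg.norm(f[:2])>12: print("STOP");break
print(m.current_time())
```

```text
plane [-0.2352  0.0015  0.0906] 16820 x range [-0.0894  0.0677] y [-0.0521  0.0553]
lip max x 0.0586 z top there 0.0747
exp top plane z at x=0: [-0.0199  0.      0.099 ]
0.064 [-0.3  0.8 -1.6] 0.07 [-0.9 -0.3 -2.6] 0.0755 [-0.7  0.5 -2. ] 0.081 [-0.5  0.5 -3.5] 25.45
```

Run:
```python
from h import *
f0=m.current_force()
for th in(.21,.195,.185,.178,.172,.167,.162):
    p,R=lidpose(th,.081,.067); m.move_l(p,R,max_speed=.04); f=m.current_force();print(th,np.round(f,1),np.round(m.current_ft_torque(),2))
    if np.linalg.norm(f-f0)>5: print("STOP");break
m.dwell(.2);print(m.current_force(),m.current_time())
im,W,_=cloud("scene");save("s5.png",im)
cv2.imwrite('pics/s5c.png',cv2.resize(cv2.imread('pics/s5.png')[160:240,220:320],None,fx=5,fy=5,interpolation=2))
```

```text
0.21 [-0.9  0.  -1.2] [ 0.01 -0.17 -0.02]
0.195 [-0.8  0.  -1.9] [ 0.01 -0.18 -0.05]
0.185 [-0.3 -0.1 -1.6] [-0.03 -0.17  0.04]
0.178 [ 0.1 -0.1 -2.1] [-0.02 -0.16 -0.01]
0.172 [-0.4  0.5 -2. ] [-0.02 -0.13  0.02]
0.167 [ 1.   0.7 -1.2] [ 0.01 -0.2   0.05]
0.162 [3.4 0.3 0.9] [-0.03 -0.37 -0.02]
STOP
[4.53381939 0.10706442 1.61059019] 27.4
```

View pics/s5c.png

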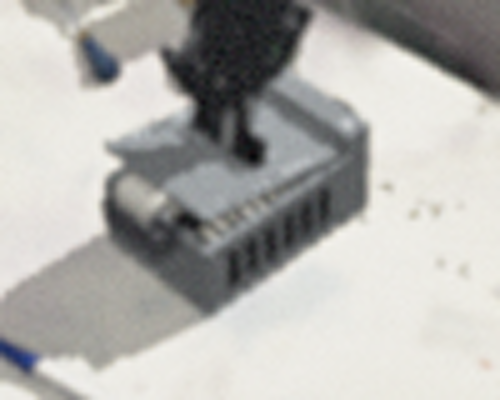

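The lip is hooked and the end touches the roller at about 0.165 rad. I ease back slightly, release, retreat and check.

Run:
```python
from h import *
p,R=lidpose(.167,.081,.0665); m.move_l(p,R,max_speed=.04); print(m.current_force())
m.set_gripper(.4); m.dwell(.1)
m.move_l(p-R[:,0]*.09,R,max_speed=.15)
print(m.current_force(),m.current_time())
m.move_ptp(hw([-.03,0,.28]),T0); m.set_gripper(0)
im,W,_=cloud("wrist");save("h6.png",im)
P=W.reshape(-1,3);P=P[np.isfinite(P).all(1)];L=(P-H)@Rz(HY)
q=L[(L[:,0]>-.06)&(L[:,0]<.05)&(abs(L[:,1])<.05)&(L[:,2]>.06)&(L[:,2]<.1)&(abs(L[:,0])>.01)]
for _ in range(6):
    A=np.c_[q[:,:2],np.ones(len(q))];c=np.linalg.lstsq(A,q[:,2],rcond=None)[0];r=abs(A@c-q[:,2]);q=q[r<max(.002,np.percentile(r,85))]
print("plane",np.round(c,4),len(q))
r=np.c_[L[:,:2],np.ones(len(L))]@c-L[:,2]
b=L[(r<-.015)&(r>-.026)&(abs(L[:,0])<.04)&(abs(L[:,1])<.045)]
print("bar",cv2.minAreaRect((b[:,:2]*1000).astype(np.float32)),b[:,2].max(),m.current_time())
```

```text
[3.86018706 0.20709672 4.00554948]
[-0.12197783 -0.07757319 -0.35068008] 28.9083
plane [-0.1411  0.001   0.0833] 5391
bar ((6.3361687660217285, 0.34929656982421875), (12.656126976013184, 69.81656646728516), 0.3217839002609253) 0.10701341269915794 30.8333
```

View pics/h6.png

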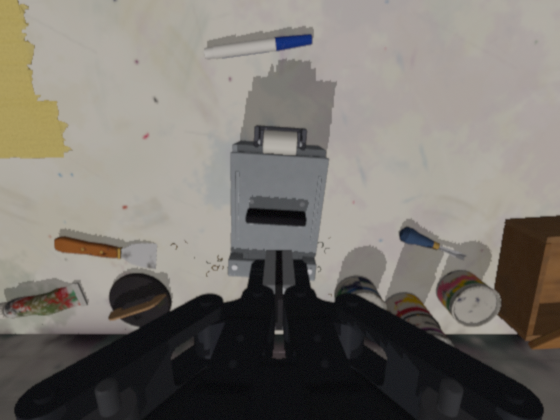

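The lid rests hooked and released, with tilt 0.14 rad, lip x ≈ 83 mm and lip z ≈ 66.6 mm. Its end is on the roller at px (281,142), and the other things are undisturbed. Now I press.

Run:
```python
from h import *
x=-.042
m.move_ptp(hw([x,0,.12]),T0)
m.move_l(hw([x,0,.095]),max_speed=.1)
mx=0
for z in np.arange(.091,.0695,-.0015):
    m.move_l(hw([x,0,z]),max_speed=.05); f=m.current_force(); print(round(z,4),np.round(f[2],1),end='; ')
    if f[2]>25: print("STOP");break
m.dwell(.2);print(m.current_force(),m.current_ee_pos())
m.move_l(hw([x,0,.13]),max_speed=.15)
m.move_ptp(hw([-.03,0,.28]),T0)
im,W,_=cloud("wrist");save("h7.png",im)
P=W.reshape(-1,3);P=P[np.isfinite(P).all(1)];L=(P-H)@Rz(HY)
q=L[(L[:,0]>-.06)&(L[:,0]<.05)&(abs(L[:,1])<.05)&(L[:,2]>.06)&(L[:,2]<.1)&(abs(L[:,0])>.01)]
for _ in range(6):
    A=np.c_[q[:,:2],np.ones(len(q))];c=np.linalg.lstsq(A,q[:,2],rcond=None)[0];r=abs(A@c-q[:,2]);q=q[r<max(.002,np.percentile(r,85))]
print("plane",np.round(c,4),len(q))
r=np.c_[L[:,:2],np.ones(len(L))]@c-L[:,2]
b=L[(r<-.015)&(r>-.026)&(abs(L[:,0])<.04)&(abs(L[:,1])<.045)]
print("bar",cv2.minAreaRect((b[:,:2]*1000).astype(np.float32)),b[:,2].max(),m.current_time())
ro=L[(L[:,2]>.092)&(L[:,0]<-.05)&(L[:,0]>-.11)&(abs(L[:,1])<.016)];print("roller top x",np.median(ro[:,0]) if len(ro) else None)
W0=np.load("hous1.npz")["W"].reshape(-1,3);W0=W0[np.isfinite(W0).all(1)];L0=(W0-H)@Rz(HY)
ro=L0[(L0[:,2]>.092)&(L0[:,0]<-.05)&(L0[:,0]>-.11)&(abs(L0[:,1])<.016)];print("before",np.median(ro[:,0]))
```

```text
0.091 0.3; 0.0895 1.9; 0.088 0.7; 0.0865 1.5; 0.085 0.4; 0.0835 0.2; 0.082 -0.8; 0.0805 0.4; 0.079 0.0; 0.0775 0.4; 0.076 -0.4; 0.0745 -0.2; 0.073 -0.3; 0.0715 0.6; 0.07 14.2; [-5.65824133  0.30781684 13.57979583] [0.54922377 0.02660609 0.07101367]
plane [0.0004 0.0007 0.0713] 5418
bar ((2.6079282760620117, 0.3206291198730469), (69.7960205078125, 12.473426818847656), 89.1299819946289) 0.09518126556950292 37.1167
roller top x -0.05100398759867851
before -0.051791714786854376
```

View pics/h7.png

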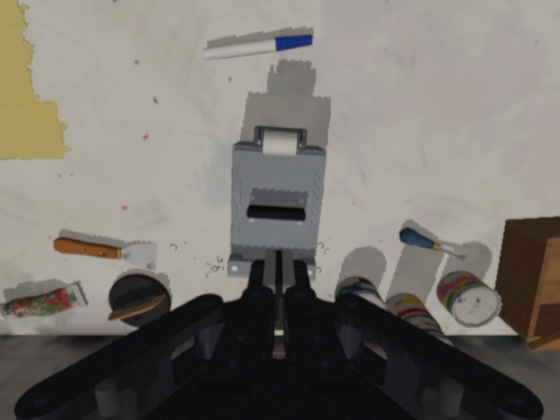

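The lid is flat (slope 0.0004, plate top at 71.3 mm) with its end under the roller at px (281,142). One last roller check, then I hand in.

Run:
```python
from h import *
_,W,_=cloud("wrist")
for n,w in(("before",np.load("hous1.npz")["W"]),("now",W)):
    L=(w.reshape(-1,3)-H)@Rz(HY);L=L[np.isfinite(L).all(1)]
    r=L[(L[:,2]>.085)&(L[:,2]<.099)&(L[:,0]<-.06)&(L[:,0]>-.11)&(abs(L[:,1])<.016)]
    from scipy.optimize import least_squares
    s=least_squares(lambda c:np.hypot(r[:,0]-c[0],r[:,2]-c[1])-.013,[-.079,.083],loss="soft_l1",f_scale=.001)
    print(n,len(r),s.x.round(4))
for c in("top",):
    cloud(c)
    for k in("tape","scraper","gouge","marker_pen","tin"): print(k,[np.round(r["at"],3).tolist() for r in m.look_for(c,k)][:1])
m.sign_off();print(m.current_time())
```

```text
before 652 [-0.0787  0.0832]
now 697 [-0.0788  0.0832]
tape [[0.447, -0.465, 0.029]]
scraper [[0.679, -0.218, 0.012]]
gouge [[0.661, 0.241, 0.012]]
marker_pen [[0.406, -0.029, 0.015]]
tin [[0.497, 0.443, 0.06]]
the job is handed in; nothing more can be done
the job is handed in; nothing more can be done
```

The cassette is in the housing and the lid is snapped shut under the roller. I handed the job in at roughly 37.5 s of the 61 s allowed; no verdict was reported.

- **Cassette:** it was gripped by its bar, turned and lowered into the well. Depth showed it flat, with its top at 36.5 mm (36 expected), its centre within about 2 mm of home, and the cut corner at the key block.
- **Lid hooked:** with the lip under the ledge and the gripper released, depth showed a tilt of 0.14 rad and the lip about 16 mm in at z ≈ 66.6 mm. It stayed like that for at least 2 s.
- **Lid shut:** the tilt is about 0.001 rad, the origin is at z ≈ 58.3 mm (58 expected) and 2.6 mm off in x, and the roller is within 0.1 mm of where it was before. The press force read at most 14 N, and that came only when the lid was already down. I saw no clear snap in the coarse force readings.
- **Bystanders:** tape, scraper, gouge and tin were found within about 4 mm of where they started.
- **One check disagreed:** the network's last marker pen position was 29 mm off in y from the first. I think this is a detection error, perhaps from the arm partly covering the top camera's view. The robot did not knowingly go near the pen, and it lies unmoved between the last two wrist pictures. I did not measure it separately.

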